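Bring up the laser diode

TASK

Bring up the laser diode at the controller dock: press the rocker of the temperature controller (blue panel) on, then press the rocker of the laser driver (yellow panel) on, then press the white enable key on the laser driver fully down, hold it for two full seconds and let it come up. Leave the piezo controller (green panel) off and the set-point knobs as they are, lift nothing, and leave the modules and the things lying around where they are.

Things in the scene. Friction and masses are not known exactly. Their poses are not given: they have to be found in the camera images.
- dock: flat grey dock on the bench, 190 (its x) x 300 (its y) x 22 high; origin at the centre of its underside. Its three bays are 90 mm apart along its y, each framed by a rim 6 mm high with 4 mm play around the module. The three controller modules stand in them, one per bay, in any order. The dock is fixed to the bench.
- temperature: the laser diode's temperature controller: box with blue top panel, 150 (x) x 66 (y) x 60 high, 0.85 kg, loose in the dock; origin at the centre of its underside, its -x end faces the robot side. On the panel's centre line: black rocker switch, pivot 38 mm from the centre towards -x; black set-point knob 23 across, 17 high, 50 mm towards +x. Flat display between them.
- temperature_switch (a joint): rocker switch on the blue panel, rad: 0 = off, 0.4 = fully on. It is a snap-over switch: held off or on by its spring, it flips by itself past 0.2. It needs about 3 to 5 N at the raised end
- temperature_on_end (a point): point on the on-half of the blue module's rocker (half nearer the module's -x end, with a white bar), 13 mm from the pivot, midway across. The rocker is 36 long (module's x), 24 wide. Off, this half is raised, its outer end 14 mm above the panel; this point sinks about 5 mm when switched on and is then still 7 mm above the panel
- temperature_pointer (a point): tip of the white pointer on the set-point knob of the blue module, 9 mm from the knob's axis; shows where the knob is set
- laser: the laser diode driver: box with yellow top panel, 150 (x) x 66 (y) x 60 high, 0.85 kg, loose in the dock; origin at the centre of its underside, its -x end faces the robot side. On the panel's centre line: black rocker switch, pivot 38 mm from the centre towards -x; black set-point knob 23 across, 17 high, 50 mm towards +x. White enable key 10 mm from the centre towards +x, in a flat dark ring 38 across, 3 high.
- laser_switch (a joint): rocker switch on the yellow panel, rad: 0 = off, 0.4 = fully on. It is a snap-over switch: held off or on by its spring, it flips by itself past 0.2. It needs about 3 to 5 N at the raised end
- laser_on_end (a point): point on the on-half of the yellow module's rocker (half nearer the module's -x end, with a white bar), 13 mm from the pivot, midway across. The rocker is 36 long (module's x), 24 wide. Off, this half is raised, its outer end 14 mm above the panel; this point sinks about 5 mm when switched on and is then still 7 mm above the panel
- laser_pointer (a point): tip of the white pointer on the set-point knob of the yellow module, 9 mm from the knob's axis; shows where the knob is set
- piezo: a piezo controller that is not part of the job: box with green top panel, 150 (x) x 66 (y) x 60 high, 0.85 kg, loose in the dock; origin at the centre of its underside, its -x end faces the robot side. On the panel's centre line: black rocker switch, pivot 38 mm from the centre towards -x; black set-point knob 23 across, 17 high, 50 mm towards +x. Flat display between them.
- piezo_switch (a joint): rocker switch on the green panel, rad: 0 = off, 0.4 = fully on. It is a snap-over switch: held off or on by its spring, it flips by itself past 0.2. It needs about 3 to 5 N at the raised end
- piezo_on_end (a point): point on the on-half of the green module's rocker (half nearer the module's -x end, with a white bar), 13 mm from the pivot, midway across. The rocker is 36 long (module's x), 24 wide. Off, this half is raised, its outer end 14 mm above the panel; this point sinks about 5 mm when switched on and is then still 7 mm above the panel
- piezo_pointer (a point): tip of the white pointer on the set-point knob of the green module, 9 mm from the knob's axis; shows where the knob is set
- enable_key (a joint): round white enable key (28 mm across) on the yellow laser module, m: 0 = up, 0.005 = fully down. Spring return, 1.5 N at first and 4 N at the bottom
- enable_top (a point): centre of the top face of the white enable key; 13 mm above the yellow panel when up, 8 mm when fully down
- mirror_mount: loose mirror mount on a steel pedestal post, foot 42 mm across, 101 high, 0.3 kg; origin at the centre of its underside. Bystander
- lens_tube: loose short black lens tube with white caps, standing, 33 across, 36 high; origin at the centre of its underside. Bystander
- chip_box: loose small chip box, black with clear lid, 52 x 52 x 20 high; origin at the centre of its underside. Bystander
- tweezers: loose green tweezers lying flat, 125 long along its x, 8 high; origin on the bench near the middle of its length. Bystander

How it is judged:
On the way, in this order (a step that is already met when the one before it is completed fails the run):
1. the temperature controller's rocker is switched fully on (blue) (value of joint temperature_switch above 0.33 rad), for 0.2 s.
2. the laser driver's rocker is switched fully on (yellow), with the temperature controller on (value of joint each of laser_switch, temperature_switch above 0.33 rad), for 0.2 s.
3. the enable key is held down for two seconds with both rockers on (all of step 2 and value of joint enable_key above 0.0035 m), for 1.9 s.
At the end, for the whole second after the job is handed in: Both rockers (blue and yellow panels) fully on (above 0.33 of 0.4 rad), the green panel's rocker off, the enable key up again, every module within 8 mm and every bystander within 20 mm of where it started, modules at rest (all of step 2 and value of joint piezo_switch below 0.1 rad and value of joint enable_key below 0.001 m and distance of each of temperature, laser, piezo from where it was at the start of the episode below 0.008 m and distance of each of mirror_mount, lens_tube, chip_box, tweezers from where it was at the start of the episode below 0.02 m and linear speed of each of temperature, laser, piezo below 0.02 m/s); the robot touches nothing.
It fails at once if the laser driver is switched on while the temperature controller is off (value of joint laser_switch above 0.2 rad and value of joint temperature_switch below 0.2 rad).
It fails at once if the enable key is pressed while either rocker is off (value of joint enable_key above 0.002 m and value of joint any of laser_switch, temperature_switch below 0.2 rad).
It fails at once if the piezo controller is switched on, or a set-point knob is turned or carried off (its pointer tip moved more than 8 mm) (value of joint piezo_switch above 0.2 rad or distance of any of temperature_pointer, laser_pointer, piezo_pointer from where it was at the start of the episode above 0.008 m).
It fails at once if a module is shifted more than 8 mm, lifted or tipped (distance of any of temperature, laser, piezo from where it was at the start of the episode above 0.008 m or height (world z) of any of temperature, laser, piezo above 0.028 m or angle between any of temperature, laser, piezo's own z axis and vertical above 0.12 rad).
It fails at once if a bystander is moved more than 20 mm, lifted or tipped over (distance of any of mirror_mount, lens_tube, chip_box, tweezers from where it was at the start of the episode above 0.02 m or height (world z) of any of mirror_mount, lens_tube, chip_box, tweezers above 0.01 m or angle between any of mirror_mount, lens_tube, chip_box, tweezers's own z axis and vertical above 0.3 rad).
It also fails if it takes over 45 s, if anything falls off the work surface, if the arm or the gripper's body presses on something with over 40 N, if the wrist force passes 120 N, or if a joint passes its speed limit or range.

ROBOT

A 6-joint arm with a two-finger parallel gripper is mounted at the origin on the work surface. World frame = base frame: x ahead of the robot, y to its left, z up, the work surface at z = 0. Lengths are in m, angles in rad, forces in N, time in s.
With the tool pointing down it reaches from about 0.375 to 0.975 m from the base axis. Payload 3.8 kg.
Tool frame: the origin (TCP) lies at the very end of the fingers, on their centre line; the grasp point (between the pads) lies 19 mm behind it; z points along the fingers, y is the direction in which the jaws open and shut (so a half turn about z gives the same grasp; the last joint's range is limited). The gripper opens to 85 mm and grips with 20 to 120 N. Pads are 22 mm wide; open, the fingers measure 114 mm over their backs; the gripper's body (76 mm by 85 mm) begins 54 mm behind the grasp point. The pads swing forward as they close: fully open they stand 13 mm farther back than shut.
Start: joints at [-1.316, 0.264, 1.604, -0, 1.274, -0.037], TCP at [0.194, -0.646, 0.205] pointing down, gripper open.
Joint ranges: [-2.63, 2.63], [-0.94, 2.18], [0.31, 2.57], [-1.31, 4.45], [0, 2.66], [-2.55, 2.55]. Speed limits (rad/s): [2.57, 2.57, 3.14, 3.14, 3.14, 3.14].

INTERFACE

Orientations are given as a rotation vector (axis times angle).
In Python, from workcell import bot, viewer, finish_job gives the robot as it stands.
- The arm moves only by the tool servo_tool, never from a script. Its argument "plan" is a list that holds one entry, the list of rows, each a list of 6 numbers: the shift along the tool's x, y, z in cm, then the turn, a rotation vector about the tool's x, y, z in degrees. A call has 1 to 20 rows; each row is the pose to reach, as a shift and turn from the pose measured when the call began, along the tool's axes at that moment; what a row does not reach only later rows make up. A row lasts 1/12 s, in which the tool goes at most 41.7 mm and 7.16 degrees, less where a joint would pass 70% of its speed; a pose out of reach is approached as far as the arm can. A call with a gripper value outside its range is refused whole. "claw" is the finger opening in cm, from 0 to 8.54, set as the call begins (left out, the last holds). The fingers move at their own pace and stop on an object; "grip_force" is the grip in N (left out, the last holds). Time passes only in rows, so rows that repeat a pose let the fingers close. It gives the time, the measured TCP pose, the force and the opening at its end, in the units of the state.
- bot.read_state(): the state, without advancing time (a new reading comes with each control period).
- viewer.read_camera(name): name is "scene" or "side" or "wrist"; returns a dict with "color" (480x640x3 uint8, red, green, blue), "fx", "fy", "cx", "cy" (pixels), "k1" (the pictures are not rectified: a ray, as slopes to the right and down, at radius r is drawn at 1 + k1 r^2 times it, then the intrinsics apply), "eye" and "rotation" of the camera in the world; the wrist camera has in their place "T_tool_cam" (4x4, takes a point from camera to tool coordinates, whose origin is the TCP and whose axes are the flange's). Camera axes: x right, y down, z forward; pixel columns grow to the right and rows downward; lengths in m; the calibration is good to about 2 mm. A picture is of the moment at which its call begins: read the wrist's pose just before it. There is no depth.
- finish_job(): hands the job in, once; it reports no verdict.
The state is a dict: "time": time; "q": joint angles; "joint_vel": joint speeds; "joint_torque": joint torques, N m; "tool_pos": TCP position; "tcp_rot": TCP orientation; "wrist_force": force on the tool from outside, world axes, zero at the start; "torque": the same for the moment, N m; "width": opening from 0.0 (shut) to 1.0 (fully open).
Only numpy, scipy, OpenCV 4.12 (cv2) and the standard library are available. Lean on these libraries where they do the work, as an engineer would, in place of code of your own. Each camera call takes 0.05 s, during which the arm holds its last target.

## Working session

There is one attempt and no reset: what is moved stays moved. The work goes in short steps, Python scripts to look and compute and a tool call to move; the robot and the scene stay as the last step left them, time stands still between calls to the robot, and variables do not carry over. Pictures are saved under pics/ and viewed, and the job is handed in when it is done.

Besides the shell and the picture viewer there is one more tool, called after "Call:" as name([rows], argument=value, ...), one row to a line, values as JSON. servo_tool: Moves the arm, as the interface text tells. Its arguments: {"type":"object","properties":{"plan":{"type":"array"},"claw":{"type":"number"},"grip_force":{"type":"number"}},"required":["plan"]}

```bash
mkdir -p pics
python3 - <<'E'
from workcell import bot, viewer
import cv2,pickle
s=bot.read_state();print(s)
for n in("scene","side","wrist"):
    c=viewer.read_camera(n);cv2.imwrite(f"pics/{n}0.png",c["color"][:,:,::-1]);pickle.dump(c,open(f"{n}0.pkl","wb"))
    print({k:v for k,v in c.items() if k!="color"})
E
```

```text
{'time': 0.0, 'q': array([-1.31585597e+00,  2.64751318e-01,  1.60540550e+00,  3.26601960e-05,
        1.27368489e+00, -3.69096194e-02]), 'joint_vel': array([ 0.00141281, -0.00019121,  0.0009768 ,  0.00078985,  0.00135885,
        0.0001972 ]), 'joint_torque': array([-1.67031849e-03, -5.15101790e+01, -3.67310286e+01, -1.15591329e-04,
        1.25000239e-02,  4.47764705e-06]), 'tool_pos': array([ 0.19401508, -0.64567984,  0.20344632]), 'tcp_rot': array([-3.10599014e+00, -4.56471106e-01,  3.35381526e-04]), 'wrist_force': array([ 0.27419979,  0.39217323, -0.37521164]), 'torque': array([-0.01073325,  0.00848956, -0.00427561]), 'width': 0.9987801703334664}
{'fx': 453.9470608354012, 'fy': 453.9470608354012, 'cx': 321.9204888992366, 'cy': 236.23590028005393, 'k1': -0.020273343065031372, 'eye': array([1.01170921, 0.04358845, 0.77087078]), 'rotation': array([-1.79165376, -1.96738386,  0.6253832 ])}
{'fx': 544.8767629530876, 'fy': 544.8767629530876, 'cx': 325.7082131049003, 'cy': 242.6445268866133, 'k1': 0.02733767745745003, 'eye': array([0.06084201, 0.70479335, 0.5946069 ]), 'rotation': array([-0.73006092,  2.37202848, -1.36214325])}
{'fx': 377.1353303789697, 'fy': 377.1353303789697, 'cx': 319.0179131474717, 'cy': 245.00547033609206, 'k1': -0.06478284599939545, 'T_tool_cam': array([[-6.80282720e-04, -9.45566323e-01, -3.25428742e-01,
         8.32808029e-02],
       [ 9.99999458e-01, -3.86716097e-04, -9.66775801e-04,
        -3.88982653e-04],
       [ 7.88302106e-04, -3.25429223e-01,  9.45566073e-01,
        -1.69081343e-01],
       [ 0.00000000e+00,  0.00000000e+00,  0.00000000e+00,
         1.00000000e+00]])}
```

View pics/scene0.png

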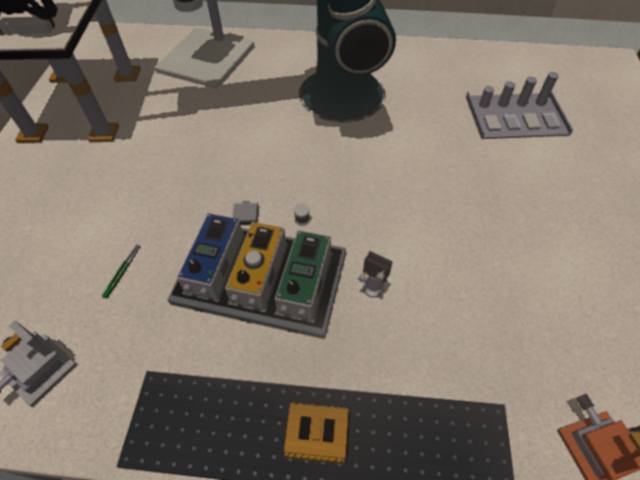

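View pics/side0.png

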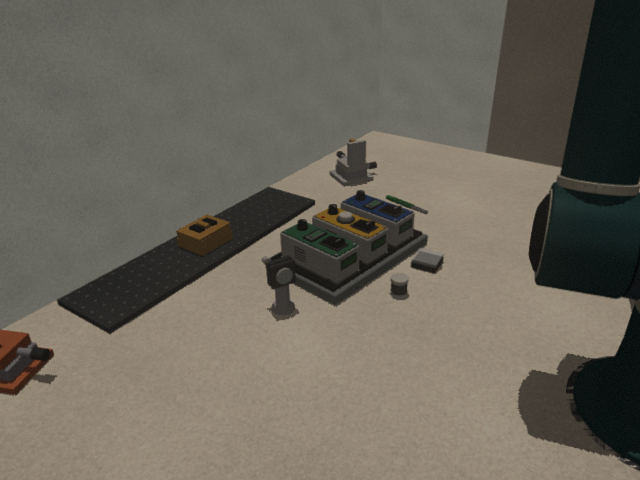

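View pics/wrist0.png

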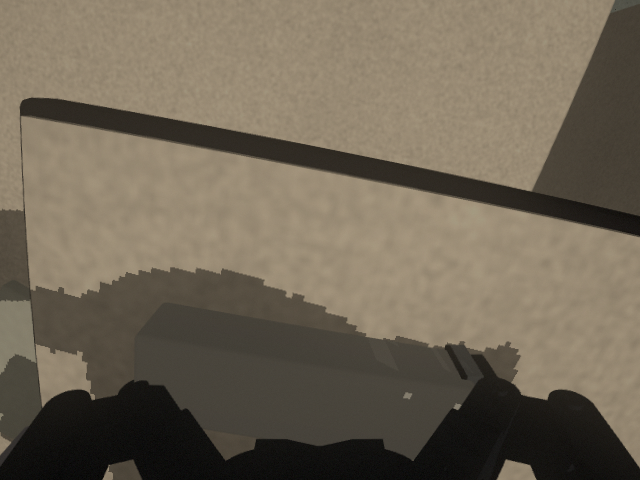

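Run:
```python
import cv2
a=cv2.imread("pics/scene0.png");cv2.imwrite("pics/s_c.png",cv2.resize(a[190:340,160:360],None,fx=4,fy=4,interpolation=3)); cv2.imwrite("pics/s_d.png",cv2.resize(a[0:200,0:270],None,fx=2.9,fy=2.9))
a=cv2.imread("pics/side0.png");cv2.imwrite("pics/d_c.png",cv2.resize(a[170:310,250:450],None,fx=4,fy=4,interpolation=3))
```

```text
(no output)
```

View pics/s_c.png

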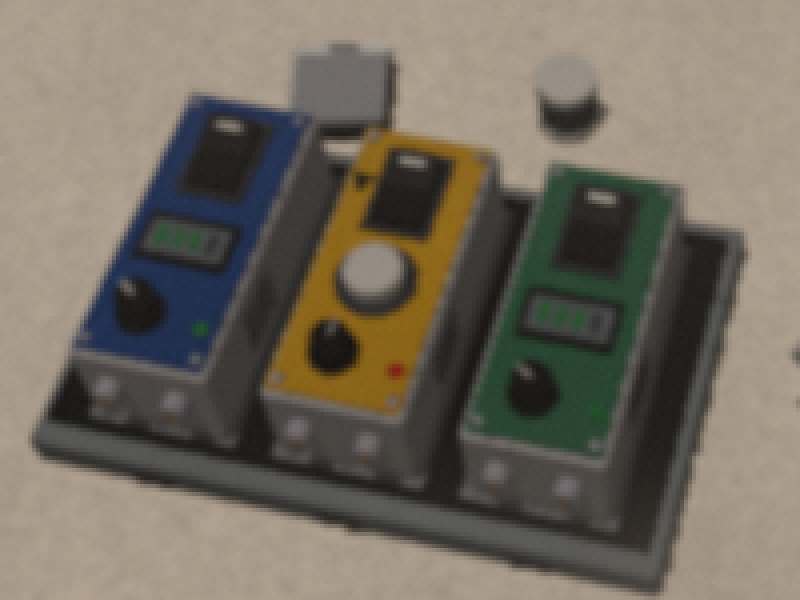

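View pics/d_c.png

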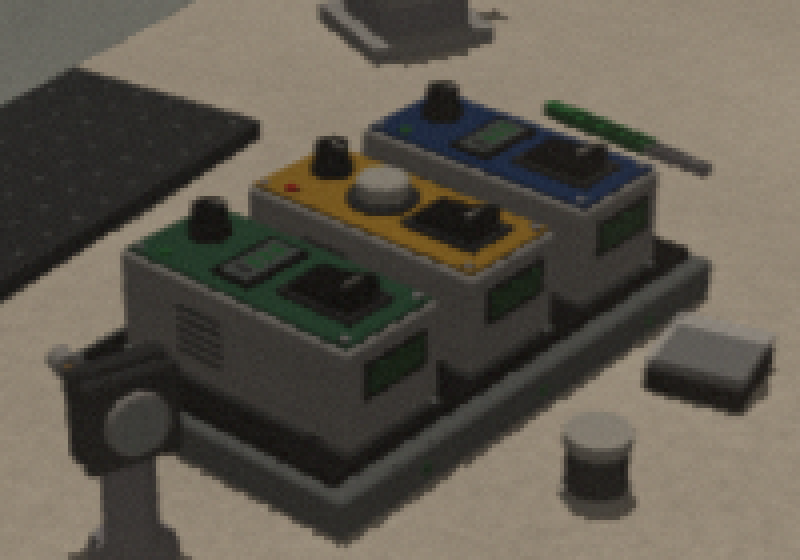

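View pics/s_d.png

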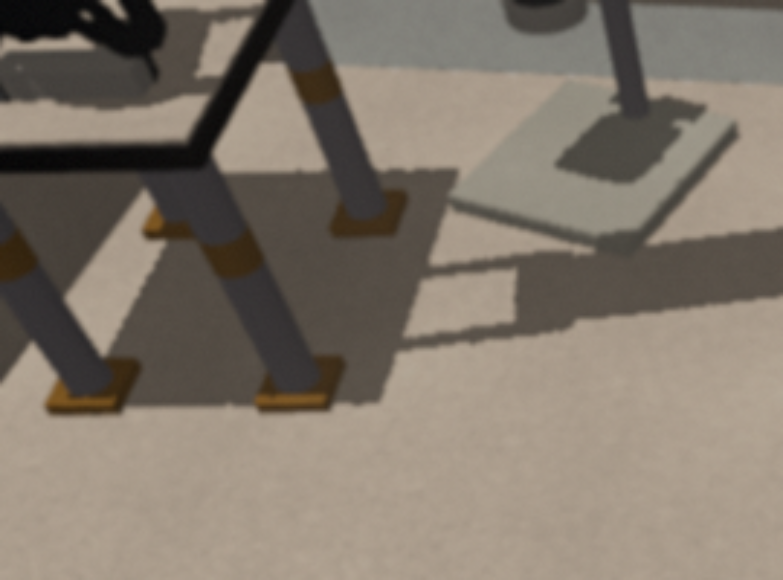

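```bash
cat > h.py <<'E'
import numpy as np,cv2,pickle
from scipy.spatial.transform import Rotation as R
from scipy.optimize import least_squares
def campose(c,s=None):
    if "eye" in c: return R.from_rotvec(c["rotation"]).as_matrix(),np.array(c["eye"])
    T=np.eye(4);T[:3,:3]=R.from_rotvec(s["tcp_rot"]).as_matrix();T[:3,3]=s["tool_pos"];T=T@c["T_tool_cam"];return T[:3,:3],T[:3,3]
def K(c): return np.array([[c["fx"],0,c["cx"]],[0,c["fy"],c["cy"]],[0,0,1.]]),np.array([c["k1"],0,0,0,0.])
def proj(c,P,s=None):
    r,e=campose(c,s);k,d=K(c)
    return cv2.projectPoints(np.atleast_2d(P).astype(float),cv2.Rodrigues(r.T)[0],-r.T@e,k,d)[0][:,0]
def ray(c,px,s=None):
    r,e=campose(c,s);k,d=K(c)
    u=cv2.undistortPoints(np.atleast_2d(px).astype(float)[:,None],k,d)[:,0]
    return e,(np.c_[u,np.ones(len(u))]@r.T)
def onplane(c,px,z,s=None):
    e,d=ray(c,px,s);return e+d*((z-e[2])/d[:,2])[:,None]
def tri(obs):
    A=0;b=0
    for e,d in obs:
        d=d/np.linalg.norm(d);M=np.eye(3)-np.outer(d,d);A=A+M;b=b+M@e
    p=np.linalg.solve(A,b);return p,[np.linalg.norm(np.cross(p-e,d/np.linalg.norm(d))) for e,d in obs]
E
python3 - <<'E'
from h import *
S=pickle.load(open("scene0.pkl","rb"));D=pickle.load(open("side0.pkl","rb"))
print(proj(S,[[.194,-.646,.2],[.194,-.646,.3],[.6,0,0]]),proj(D,[.6,0,0]))
print("feet/lamp",onplane(S,[[103,132],[125,75],[31,133],[205,80],[250,42],[158,65]],0).round(3))
print("cornertop",[onplane(S,[[68,52]],z).round(3) for z in(0,.1,.2,.3,.4)])
f=lambda x,y:[x/4+160,y/4+190]
g=lambda x,y:[x/4+250,y/4+170]
# white bars, panel corners, enable top
for n,a,b in [("key",f(374,265),g(385,182)),("bluebar",f(230,125),None),("yelbar",f(412,160),None),("grnbar",f(601,197),None),
 ("yel -x-y",f(366,130),g(549,236)),("yel -x+y",f(497,156),g(468,276)),("yel +x+y",f(400,415),g(252,185)),
 ("blu -x-y",f(195,97),g(655,174)),("blu -x+y",f(316,118),g(590,209)),("blu +x+y",f(209,377),g(368,128)),("blu +x-y",f(75,348),None),("yel +x-y",f(262,392),None)]:
    if b: print(n,[np.round(v,4) for v in tri([(ray(S,[a])[0],ray(S,[a])[1][0]),(ray(D,[b])[0],ray(D,[b])[1][0])])], onplane(S,[a],.082).round(4))
    else: print(n,onplane(S,[a],.082 if 'bar' not in n else .094).round(4))
print("dock corners", onplane(S,[f(40,438),f(660,580),f(743,238)],.02).round(4))
print("byst", onplane(S,[[245,212],[302,210],[373,290],[122,272]],.0).round(3))
E
```

```text
[[ 41.3623092   56.94897194]
 [ 16.59976674  12.30325284]
 [320.22441355 291.39926491]] [[308.16954157 279.40848556]]
feet/lamp [[ 0.204 -0.584 -0.   ]
 [-0.027 -0.609  0.   ]
 [ 0.223 -0.765 -0.   ]
 [-0.024 -0.38   0.   ]
 [-0.217 -0.29  -0.   ]
 [-0.081 -0.531  0.   ]]
cornertop [array([[-0.123, -0.819,  0.   ]]), array([[ 0.025, -0.707,  0.1  ]]), array([[ 0.172, -0.595,  0.2  ]]), array([[ 0.319, -0.483,  0.3  ]]), array([[ 0.466, -0.371,  0.4  ]])]
key [array([ 0.5896, -0.1199,  0.0915]), array([0.0003, 0.0003])] [[ 0.5839 -0.1219  0.082 ]]
bluebar [[ 0.521  -0.2002  0.094 ]]
yelbar [[ 0.5331 -0.1119  0.094 ]]
grnbar [[ 0.5457 -0.023   0.094 ]]
yel -x-y [array([ 0.5056, -0.1406,  0.0765]), array([0.0004, 0.0004])] [[ 0.5092 -0.1394  0.082 ]]
yel -x+y [array([ 0.5158, -0.0767,  0.0798]), array([0.0014, 0.0014])] [[ 0.5186 -0.0753  0.082 ]]
yel +x+y [array([ 0.6568, -0.0978,  0.0803]), array([0.0003, 0.0003])] [[ 0.6579 -0.0972  0.082 ]]
blu -x-y [array([ 0.4925, -0.2279,  0.0766]), array([0.0007, 0.0007])] [[ 0.4972 -0.2252  0.082 ]]
blu -x+y [array([ 0.5   , -0.1673,  0.0794]), array([0.0026, 0.0026])] [[ 0.5044 -0.1645  0.082 ]]
blu +x+y [array([ 0.6444, -0.1853,  0.0796]), array([0.0021, 0.0021])] [[ 0.6474 -0.1828  0.082 ]]
blu +x-y [[ 0.6387 -0.2447  0.082 ]]
yel +x-y [[ 0.6525 -0.1583  0.082 ]]
dock corners [[ 0.6535 -0.2737  0.02  ]
 [ 0.6958  0.0178  0.02  ]
 [ 0.5128  0.0425  0.02  ]]
byst [[ 0.423 -0.18   0.   ]
 [ 0.406 -0.058  0.   ]
 [ 0.588  0.1    0.   ]
 [ 0.594 -0.394  0.   ]]
```

Run:
```python
from h import *
from workcell import bot
s=bot.read_state()
S=pickle.load(open("scene0.pkl","rb"));W=pickle.load(open("wrist0.pkl","rb"))
print(campose(W,s))
for z in(0,.1,.15,.2,.25,.3): 
    p=onplane(W,[[22,103],[22,115],[640,225],[540,190]],z,s);print(z,p.round(3).tolist(),proj(S,p).round().tolist())
print(proj(W,[s['tool_pos']],s))
a=cv2.imread("pics/scene0.png");cv2.imwrite("pics/s_e.png",cv2.resize(a[0:80,0:120],None,fx=6,fy=6,interpolation=3))
```

```text
(array([[ 0.2870478 , -0.90554858, -0.3123865 ],
       [-0.95791284, -0.27222604, -0.09108226],
       [-0.00256033,  0.325384  , -0.9455785 ]]), array([ 0.27375778, -0.62181906,  0.37281595]))
0 [[0.207, -0.338, 0.0], [0.196, -0.339, 0.0], [0.272, -0.983, 0.0], [0.272, -0.856, 0.0]] [[198.0, 139.0], [199.0, 136.0], [-61.0, 142.0], [-13.0, 144.0]]
0.1 [[0.225, -0.414, 0.1], [0.217, -0.415, 0.1], [0.273, -0.886, 0.1], [0.273, -0.793, 0.1]] [[154.0, 109.0], [155.0, 107.0], [-51.0, 112.0], [-13.0, 114.0]]
0.15 [[0.234, -0.452, 0.15], [0.227, -0.453, 0.15], [0.273, -0.838, 0.15], [0.273, -0.762, 0.15]] [[129.0, 92.0], [130.0, 90.0], [-46.0, 95.0], [-14.0, 96.0]]
0.2 [[0.243, -0.49, 0.2], [0.238, -0.491, 0.2], [0.273, -0.789, 0.2], [0.273, -0.73, 0.2]] [[102.0, 74.0], [102.0, 73.0], [-40.0, 76.0], [-14.0, 77.0]]
0.25 [[0.252, -0.528, 0.25], [0.248, -0.529, 0.25], [0.273, -0.741, 0.25], [0.273, -0.699, 0.25]] [[72.0, 54.0], [72.0, 53.0], [-34.0, 56.0], [-14.0, 57.0]]
0.3 [[0.261, -0.566, 0.3], [0.259, -0.567, 0.3], [0.273, -0.692, 0.3], [0.273, -0.668, 0.3]] [[39.0, 32.0], [39.0, 32.0], [-26.0, 34.0], [-14.0, 34.0]]
[[320.18437948 292.80535066]]
```

View pics/s_e.png

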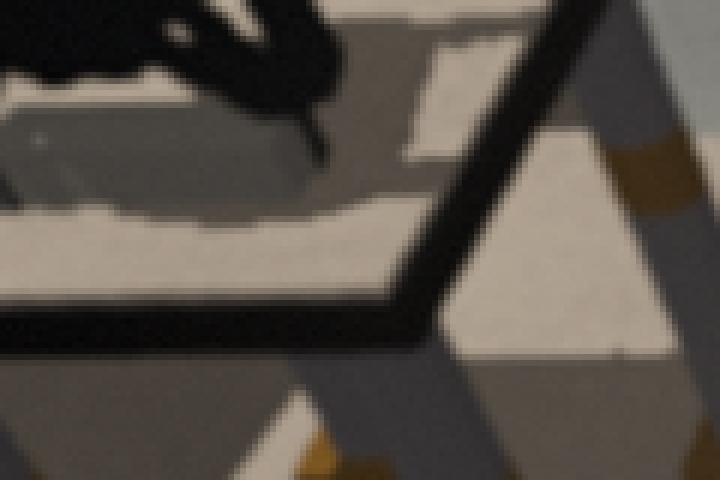

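Call:
servo_tool([
  [[0,0,-3,0,0,0],[0,0,-7,0,0,0],[0,0,-11,0,0,0],[0,0,-15,0,0,0],[0,0,-18,0,0,0],[0,0,-20,0,0,0],[0,0,-20,0,0,0]],
])

```text
time: 0.73
tool_pos: [0.1946, -0.648, 0.4109]
tcp_rot: [3.1, 0.455, 0.002]
wrist_force: [0.4, -1.6, 0.5]
width: 1.001
```

Call:
servo_tool([
  [[2,-1.6,0,0,0,1],[5,-4,0,0,0,3],[8,-6.4,0,0,0,5],[11,-8.8,0,0,0,7],[14,-11.2,0,0,0,9],[17,-13.6,0,0,0,11],[20,-16,0,0,0,13],[23,-18.3,1,0,0,15],[26,-20.7,2,0,0,17],[29,-23.1,4,0,0,19],[32,-25.5,6,0,0,21],[35,-27.9,8,0,0,23],[38,-30.3,10,0,0,25],[41,-32.7,12,0,0,25.1],[44,-35.1,14,0,0,25.1],[46,-36.7,15,0,0,25.1],[47.4,-37.8,16,0,0,25.1],[47.4,-37.8,16,0,0,25.1],[47.4,-37.8,16,0,0,25.1]],
], claw=0)

```text
time: 2.32
tool_pos: [0.539, -0.1498, 0.2448]
tcp_rot: [3.126, -0.225, -0.003]
wrist_force: [-0.2, -0.6, -0.1]
width: 0.002
```

Run:
```python
from workcell import bot, viewer
import cv2,pickle
s=bot.read_state();print(s)
for n in("wrist",):
    c=viewer.read_camera(n);cv2.imwrite(f"pics/{n}1.png",c["color"][:,:,::-1]);pickle.dump((c,s),open(f"{n}1.pkl","wb"))
```

```text
{'time': 2.3167, 'q': array([-0.3103026 ,  0.0225311 ,  1.80418879, -0.00809423,  1.314876  ,
        1.40627475]), 'joint_vel': array([-0.03703614, -0.02524768, -0.02952341, -0.00940835,  0.00778016,
       -0.00457301]), 'joint_torque': array([  1.10265691, -37.56712675, -36.61196351,   0.13435706,
        -0.06265808,   0.05701154]), 'tool_pos': array([ 0.53895522, -0.14975033,  0.24479981]), 'tcp_rot': array([ 3.12589154e+00, -2.25032965e-01, -2.89083131e-03]), 'wrist_force': array([-0.16948161, -0.55483486, -0.09069588]), 'torque': array([ 0.02330063, -0.00560485, -0.02489103]), 'width': 0.0015846402969792828}
```

View pics/wrist1.png

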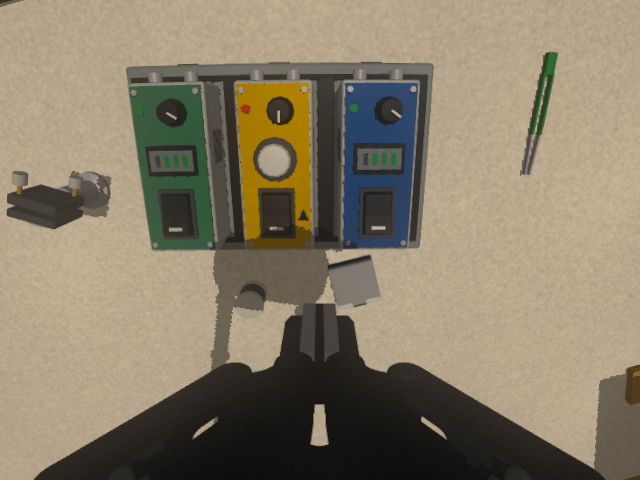

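The wrist view shows green, yellow and blue left to right, with the bars at about (176,229), (277,229) and (378,228), the key at (274,159), and the closed fingertips at (319,310). Next I convert these to positions.

Run:
```python
from h import *
c,s=pickle.load(open("wrist1.pkl","rb"))
hsv=cv2.cvtColor(c["color"],cv2.COLOR_RGB2HSV)
g=hsv[...,2]
Rt=R.from_rotvec(s["tcp_rot"]).as_matrix()
print(Rt.round(3).tolist())
for n,lo,hi in(("blue",(100,120,40),(130,255,255)),("yellow",(15,150,60),(32,255,255)),("green",(60,80,40),(90,255,255))):
    m=cv2.inRange(hsv,lo,hi);m[260:]=0;m[:70]=0
    m=cv2.morphologyEx(m,cv2.MORPH_CLOSE,np.ones((3,3)))
    k=max(cv2.findContours(m,0,2)[0],key=cv2.contourArea)
    b=cv2.boxPoints(cv2.minAreaRect(k));  P=np.array([onplane(c,[q],.082,s)[0] for q in b])
    cen=P.mean(0); print(n,b.round().tolist(),P[:,:2].round(4).tolist(),cen.round(4), "sides",np.linalg.norm(P-np.roll(P,1,0),axis=1).round(4))
# white blobs
m=cv2.inRange(hsv,(0,0,150),(179,70,255))[:,:]
sub=np.zeros_like(m);sub[130:245,150:400]=m[130:245,150:400]
for k in cv2.findContours(sub,0,2)[0]:
    if cv2.contourArea(k)<15: continue
    (x,y),_,_=cv2.minAreaRect(k); M=cv2.moments(k);x,y=M['m10']/M['m00'],M['m01']/M['m00']
    p=onplane(c,[[x,y]],.095,s)[0]
    print((round(x,1),round(y,1)),cv2.contourArea(k),p.round(4), "tool rel cm",(Rt.T@(p-s["tool_pos"])*100).round(2))
```

```text
[[0.99, -0.143, -0.002], [-0.143, -0.99, -0.007], [-0.001, 0.008, -1.0]]
blue [[342.0, 246.0], [346.0, 82.0], [416.0, 83.0], [412.0, 247.0]] [[0.5041, -0.1669], [0.6447, -0.1884], [0.6354, -0.2458], [0.4926, -0.2322]] [ 0.5692 -0.2083  0.082 ] sides [0.0663 0.1422 0.0582 0.1435]
yellow [[236.0, 83.0], [308.0, 81.0], [314.0, 247.0], [241.0, 249.0]] [[0.6566, -0.0986], [0.6496, -0.1576], [0.5066, -0.1409], [0.514, -0.0735]] [ 0.5817 -0.1176  0.082 ] sides [0.1448 0.0594 0.144  0.0677]
green [[130.0, 87.0], [199.0, 81.0], [215.0, 247.0], [145.0, 254.0]] [[0.6684, -0.0102], [0.6637, -0.0689], [0.5197, -0.049], [0.5229, 0.0182]] [ 0.5937 -0.0275  0.082 ] sides [0.1482 0.0589 0.1453 0.0673]
(273.5, 160.3) 669.5 [ 0.5917 -0.1199  0.095 ] tool rel cm [ 4.81 -3.83 14.94]
```

Run:
```python
from h import *
c,s=pickle.load(open("wrist1.pkl","rb"))
im=c["color"][170:260,140:430];print(im.shape)
g=cv2.cvtColor(c["color"],cv2.COLOR_RGB2GRAY)
Rt=R.from_rotvec(s["tcp_rot"]).as_matrix()
for u,v in((378,228),(277,229),(176,229)):
    w=g[v-7:v+8,u-12:u+13];yy,xx=np.nonzero(w>140);x,y=u-12+xx.mean(),v-7+yy.mean()
    p=onplane(c,[[x,y]],.095,s)[0];print(x,y,len(xx),p.round(4),(Rt.T@(p-s["tool_pos"])*100).round(2))
cv2.imwrite("pics/w1c.png",cv2.resize(c["color"][170:260,230:430,::-1],None,fx=4,fy=4,interpolation=3))
```

```text
(90, 290, 3)
377.67857142857144 227.60714285714286 28 [ 0.5207 -0.2002  0.095 ] [-1.06  5.14 15.02]
272.5833333333333 227.66666666666666 12 [ 0.5342 -0.1085  0.095 ] [-1.04 -4.13 14.95]
175.17857142857142 229.32142857142858 28 [ 0.5455 -0.0224  0.095 ] [ -1.16 -12.81  14.88]
```

View pics/w1c.png

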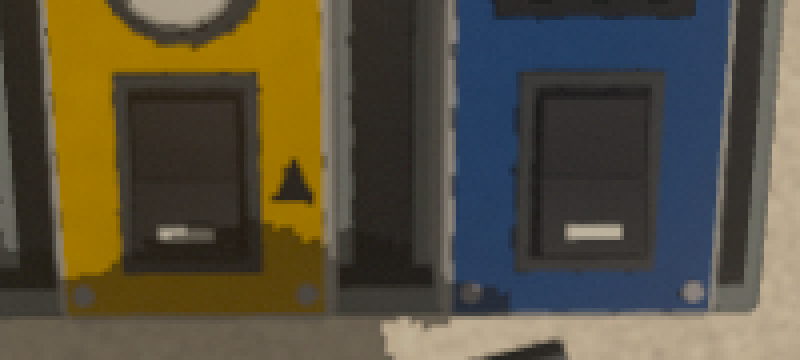

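Call:
servo_tool([
  [[-0.4,2,2,0,0,0],[-0.8,4,5,0,0,0],[-1.1,5.1,8,0,0,0],[-1.1,5.1,10.5,0,0,0],[-1.1,5.1,12.5,0,0,0],[-1.1,5.1,13.6,0,0,0],[-1.1,5.1,14,0,0,0],[-1.1,5.1,14,0,0,0],[-1.1,5.1,14,0,0,0]],
])

```text
time: 3.12
tool_pos: [0.5219, -0.2017, 0.1081]
tcp_rot: [3.124, -0.228, 0.004]
wrist_force: [1.6, -0.2, 0.2]
width: 0.004
```

Run:
```python
from workcell import bot, viewer
import cv2,pickle,numpy as np
s=bot.read_state();print(s['time'],s['tool_pos'],s['tcp_rot'])
L=[]
for n in("wrist","side","scene"):
    c=viewer.read_camera(n);pickle.dump((c,s),open(f"{n}2.pkl","wb"));L.append(c["color"][:,:,::-1])
a=cv2.resize(L[0][200:400,220:420],(400,400));b=cv2.resize(L[1][180:260,320:420],(500,400),interpolation=3)
cv2.imwrite("pics/m2.png",cv2.resize(np.hstack([a,b]),(800,355)))
```

```text
3.1167 [ 0.52185266 -0.20169538  0.10805278] [ 3.12413343 -0.22800608  0.00376168]
```

View pics/m2.png

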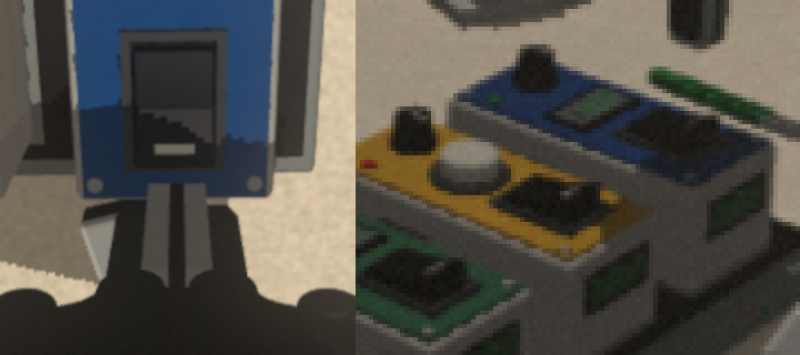

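Run:
```python
from h import *
D,s=pickle.load(open("side2.pkl","rb"));S,_=pickle.load(open("scene2.pkl","rb"));W,_=pickle.load(open("wrist2.pkl","rb"))
p=s["tool_pos"]
Rt=R.from_rotvec(s["tcp_rot"]).as_matrix()
tz=Rt[:,2]
Q=[p-d*tz for d in(0,.01,.02,.03)]
print(proj(D,Q).round(1).tolist());print(proj(S,Q).round(1).tolist());print(proj(W,Q,s).round(1).tolist())
for n,C,b in(("D",D,(350,120,430,240)),("S",S,(180,150,260,260))):
    x0,y0,x1,y1=b;im=C["color"][:,:,::-1].copy()
    q=proj(C,Q)[0];cv2.imwrite(f"pics/{n}2.png",0+cv2.resize(cv2.circle(im,tuple(int(v) for v in q),0,(0,0,255),-1)[y0:y1,x0:x1],None,fx=5,fy=5,interpolation=0))
```

```text
[[395.7, 201.3], [396.0, 196.9], [396.2, 192.4], [396.5, 187.9]]
[[215.2, 217.0], [214.1, 213.6], [213.1, 210.2], [212.1, 206.7]]
[[319.4, 292.5], [319.4, 301.9], [319.4, 312.4], [319.4, 324.1]]
```

View pics/D2.png

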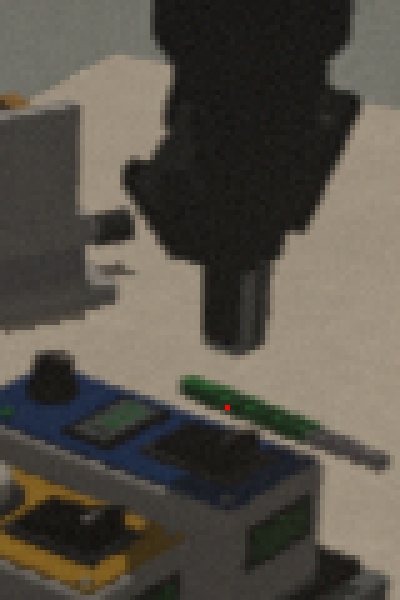

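View pics/S2.png

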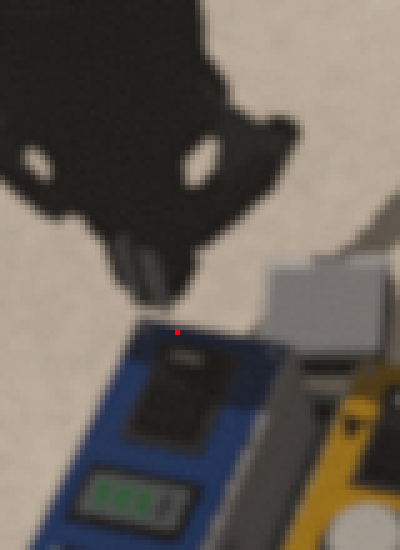

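Run:
```python
from h import *
D,s=pickle.load(open("side2.pkl","rb"));S,_=pickle.load(open("scene2.pkl","rb"));W,_=pickle.load(open("wrist2.pkl","rb"))
cv2.imwrite("pics/W2.png",cv2.resize(W["color"][270:360,270:370,::-1],None,fx=6,fy=6,interpolation=0))
p=s["tool_pos"];Rt=R.from_rotvec(s["tcp_rot"]).as_matrix()
for x in(-.011,0,.011):
  for z in(0,-.01,-.02,-.03):
    P=p+Rt@np.array([x,0,z]);print(x,z,proj(S,P)[0].round(1),proj(D,P)[0].round(1),proj(W,P,s)[0].round(1))
```

```text
-0.011 0 [217.3 212.4] [400.1 202.9] [319.4 312.1]
-0.011 -0.01 [216.4 209.1] [400.4 198.4] [319.4 322.3]
-0.011 -0.02 [215.4 205.6] [400.6 193.9] [319.4 333.6]
-0.011 -0.03 [214.3 202.1] [400.9 189.4] [319.4 346.2]
0 0 [215.2 217. ] [395.7 201.3] [319.4 292.5]
0 -0.01 [214.1 213.6] [396.  196.9] [319.4 301.9]
0 -0.02 [213.1 210.2] [396.2 192.4] [319.4 312.4]
0 -0.03 [212.1 206.7] [396.5 187.9] [319.4 324.1]
0.011 0 [212.9 221.6] [391.4 199.7] [319.4 272.1]
0.011 -0.01 [211.9 218.3] [391.6 195.3] [319.4 280.6]
0.011 -0.02 [210.8 214.9] [391.8 190.9] [319.4 290.1]
0.011 -0.03 [209.8 211.4] [392.1 186.4] [319.4 300.7]
```

View pics/W2.png

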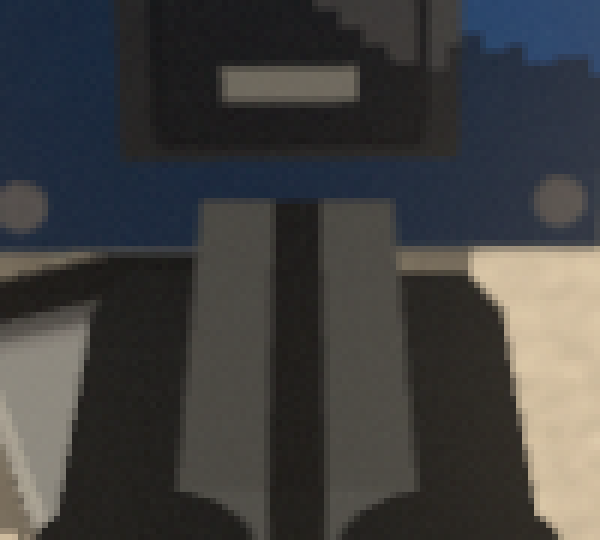

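Call:
servo_tool([
  [[0.05,0,0.4,0,0,0],[0.05,0,0.8,0,0,0],[0.05,0,1.0,0,0,0],[0.05,0,1.2,0,0,0],[0.05,0,1.3,0,0,0],[0.05,0,1.4,0,0,0],[0.05,0,1.4,0,0,0]],
])

```text
time: 3.85
tool_pos: [0.5227, -0.2015, 0.0941]
tcp_rot: [3.124, -0.227, 0.004]
wrist_force: [-0.6, 0.6, -0.4]
width: 0.004
```

```bash
cat > look.py <<'E'
import sys
from workcell import bot, viewer
from h import *
t=sys.argv[1]
s=bot.read_state();print(s['time'],s['tool_pos'],s['wrist_force'])
L={}
for n in("wrist","side"):
    c=viewer.read_camera(n);pickle.dump((c,s),open(f"{n}{t}.pkl","wb"));L[n]=c["color"][:,:,::-1]
a=cv2.resize(L["wrist"][200:380,240:400],(356,400));b=cv2.resize(L["side"][150:260,320:430],(400,400),interpolation=3)
cv2.imwrite(f"pics/m{t}.png",np.hstack([a,b]))
E
python3 look.py 3
```

```text
3.85 [ 0.52267017 -0.20152641  0.09410131] [-0.56139594  0.60123666 -0.43057241]
```

View pics/m3.png

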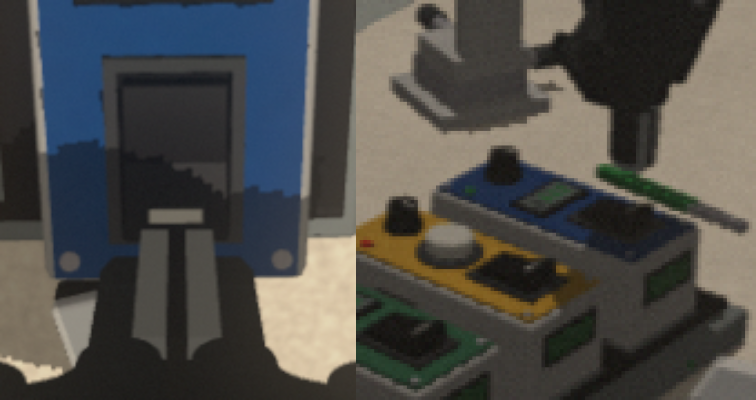

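Call:
servo_tool([
  [[-0.1,-0.1,0.4,0,0,0],[-0.2,-0.1,0.8,0,0,0],[-0.2,-0.1,1.2,0,0,0],[-0.2,-0.1,1.5,0,0,0],[-0.2,-0.1,1.7,0,0,0],[-0.2,-0.1,1.8,0,0,0],[-0.2,-0.1,1.8,0,0,0]],
])

```text
time: 4.53
tool_pos: [0.5209, -0.2004, 0.076]
tcp_rot: [3.124, -0.227, 0.004]
wrist_force: [0.2, -0.1, 0.1]
width: -0.002
```

```bash
python3 look.py 4
```

```text
4.5333 [ 0.52085889 -0.20043491  0.07596814] [ 0.23071978 -0.05224901  0.06742441]
```

View pics/m4.png

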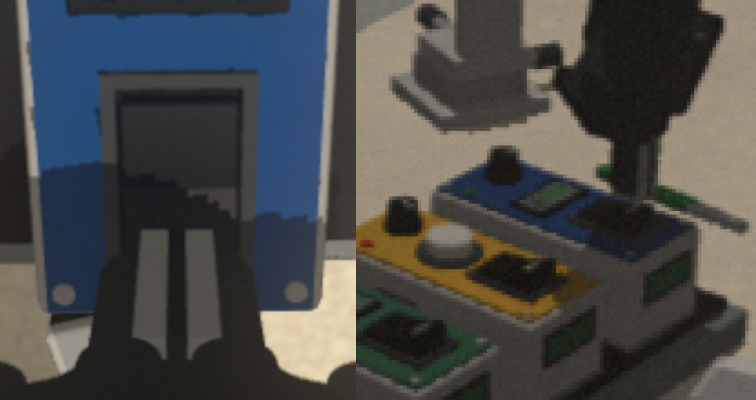

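Call:
servo_tool([
  [[0,0,0.15,0,0,0],[0,0,0.3,0,0,0],[0,0,0.4,0,0,0],[0,0,0.5,0,0,0],[0,0,0.6,0,0,0],[0,0,0.6,0,0,0]],
])

```text
time: 5.13
tool_pos: [0.521, -0.2005, 0.0701]
tcp_rot: [3.124, -0.227, 0.005]
wrist_force: [-0.2, 0.8, 0.0]
width: 0.004
```

Call:
servo_tool([
  [[0,0,0.1,0,0,0],[0,0,0.2,0,0,0],[0,0,0.3,0,0,0],[0,0,0.3,0,0,0]],
])

```text
time: 5.47
tool_pos: [0.5208, -0.2005, 0.0669]
tcp_rot: [3.124, -0.227, 0.004]
wrist_force: [-1.4, 0.3, 0.5]
width: -0.004
```

```bash
python3 look.py 5
```

```text
5.4667 [ 0.52084371 -0.20052126  0.06691747] [-1.38285045  0.30567105  0.53330205]
```

View pics/m5.png

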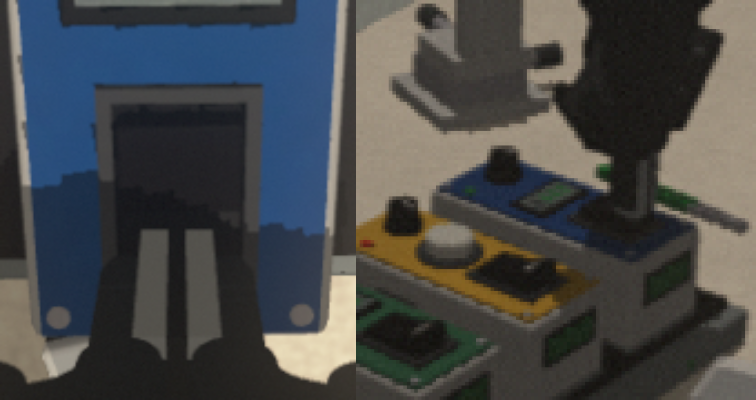

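Call:
servo_tool([
  [[0,0,0.1,0,0,0],[0,0,0.2,0,0,0],[0,0,0.2,0,0,0]],
])

```text
time: 5.82
tool_pos: [0.521, -0.2005, 0.0646]
tcp_rot: [3.124, -0.227, 0.005]
wrist_force: [-0.4, 0.0, 0.1]
width: -0.002
```

Call:
servo_tool([
  [[0,0,0.1,0,0,0],[0,0,0.2,0,0,0],[0,0,0.2,0,0,0]],
])

```text
time: 6.07
tool_pos: [0.5213, -0.2006, 0.064]
tcp_rot: [3.124, -0.227, 0.005]
wrist_force: [-3.3, 0.3, 8.2]
width: -0.001
```

```bash
python3 look.py 6
```

```text
6.0667 [ 0.52127363 -0.20061493  0.06395453] [-3.27450597  0.29288261  8.20747111]
```

View pics/m6.png

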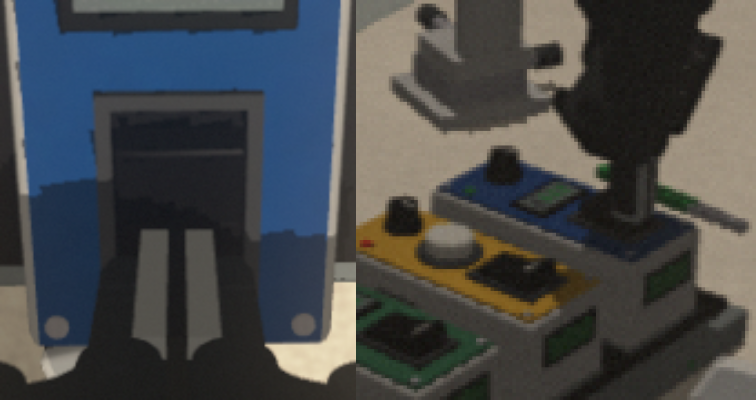

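Call:
servo_tool([
  [[0,0,-0.5,0,0,0],[0,0,-2,0,0,0],[0,0,-4,0,0,0],[0,-1,-5,0,0,0],[0,-4,-5,0,0,0],[0,-7,-5,0,0,0],[0,-8.5,-5,0,0,0],[0,-8.9,-5,0,0,0],[0,-8.9,-5,0,0,0],[0,-8.9,-5,0,0,0]],
])

```text
time: 7.0
tool_pos: [0.534, -0.1121, 0.1131]
tcp_rot: [3.124, -0.225, 0.005]
wrist_force: [-0.1, 0.1, 0.6]
width: 0.002
```

```bash
python3 look.py 7
python3 - <<'E'
from h import *
c,s=pickle.load(open("wrist7.pkl","rb"));cv2.imwrite("pics/w7.png",c["color"][:,:,::-1])
E
```

```text
7.0 [ 0.53404881 -0.11212066  0.11310194] [-0.07875282  0.08551142  0.61999123]
```

View pics/m7.png

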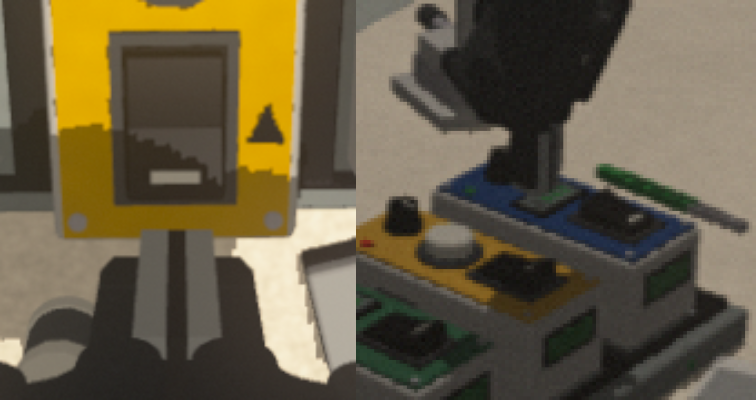

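View pics/w7.png

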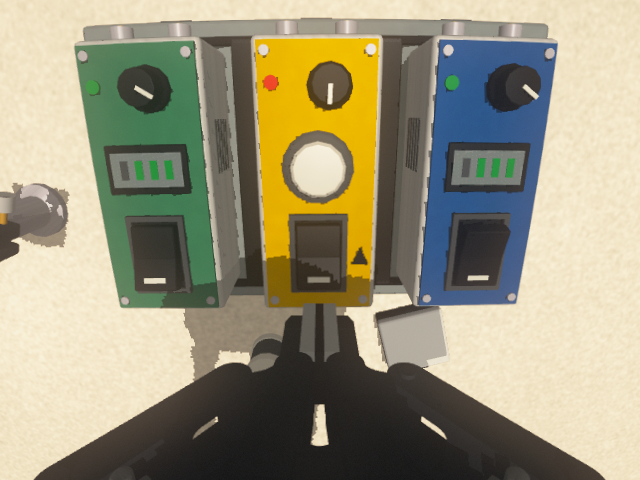

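The blue rocker (480,255) now has its off-half raised, unlike green, so it is on. The fingers are centred over the yellow rocker.

Call:
servo_tool([
  [[0,0,1.5,0,0,0],[0,0,3,0,0,0],[0,0,3.8,0,0,0],[0,0,4.1,0,0,0],[0,0,4.3,0,0,0],[0,0,4.4,0,0,0],[0,0,4.5,0,0,0],[0,0,4.6,0,0,0],[0,0,4.7,0,0,0],[0,0,4.8,0,0,0],[0,0,4.9,0,0,0],[0,0,5.0,0,0,0],[0,0,5.05,0,0,0],[0,0,5.05,0,0,0]],
])

```text
time: 8.27
tool_pos: [0.535, -0.1134, 0.0641]
tcp_rot: [3.123, -0.228, 0.007]
wrist_force: [-3.4, 0.1, 8.4]
width: 0.0
```

Call:
servo_tool([
  [[0,0,0,0,0,0],[0,0,-1,0,0,0],[0,0,-3,0,0,0],[1,0,-5,0,0,0],[3,0,-5,0,0,0],[5,0,-5,0,0,0],[5.9,0,-5,0,0,0],[5.9,0,-5,0,0,0],[5.9,0,-5,0,0,0]],
])

```text
time: 9.02
tool_pos: [0.5926, -0.1213, 0.1139]
tcp_rot: [3.124, -0.228, 0.005]
wrist_force: [0.1, -0.4, -0.7]
width: -0.0
```

```bash
python3 look.py 8
python3 - <<'E'
from h import *
c,s=pickle.load(open("wrist8.pkl","rb"));cv2.imwrite("pics/w8.png",c["color"][:,:,::-1])
Rt=R.from_rotvec(s["tcp_rot"]).as_matrix()
hsv=cv2.cvtColor(c["color"],cv2.COLOR_RGB2HSV)
m=cv2.inRange(hsv,(0,0,150),(179,60,255));
for k in cv2.findContours(m,0,2)[0]:
    a=cv2.contourArea(k)
    if 500<a<8000:
        (x,y),r=cv2.minEnclosingCircle(k)
        print((x,y),r,a)
        if abs(x-320)<40: p=onplane(c,[[x,y]],.095,s)[0];print(p,Rt.T@(p-s["tool_pos"])*100)
E
```

```text
9.0167 [ 0.59259858 -0.12129046  0.1139176 ] [ 0.11248859 -0.39535311 -0.74884635]
(315.5, 215.10504150390625) 82.4697036743164 852.0
[ 0.62718979 -0.12450053  0.095     ] [ 3.46180792 -0.20133619  1.90333171]
```

View pics/w8.png

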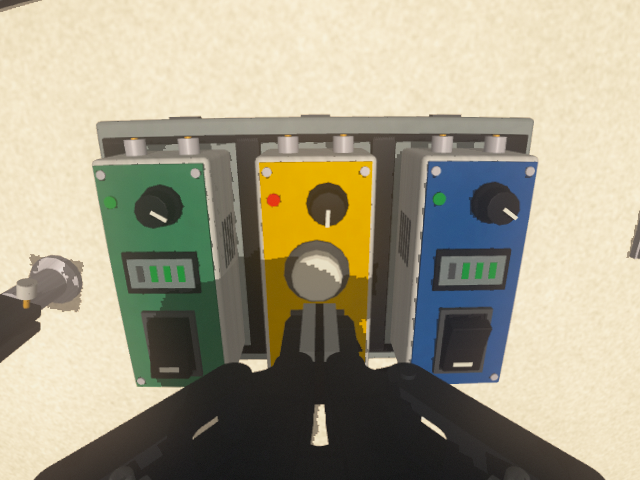

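View pics/m8.png

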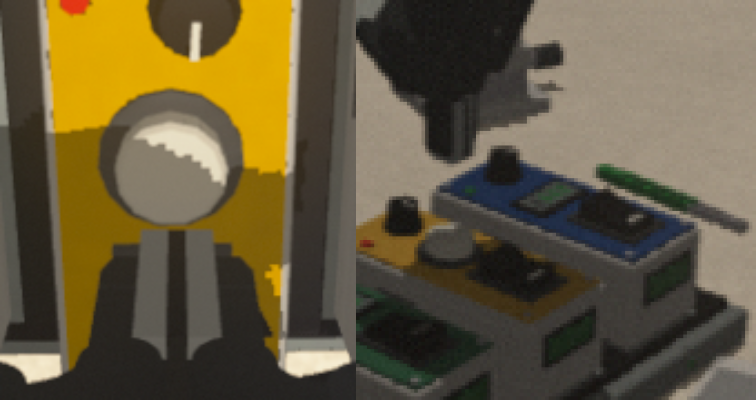

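Run:
```python
from h import *
c,s=pickle.load(open("wrist8.pkl","rb"));Rt=R.from_rotvec(s["tcp_rot"]).as_matrix()
p=onplane(c,[[316.5,277.5]],.095,s)[0];print(p,Rt.T@(p-s["tool_pos"])*100)
```

```text
[ 0.59260834 -0.11985396  0.095     ] [-0.02714434 -0.15987541  1.89026365]
```

Call:
servo_tool([
  [[0,-0.15,1.5,0,0,0],[0,-0.15,3,0,0,0],[0,-0.15,3.8,0,0,0],[0,-0.15,4.2,0,0,0],[0,-0.15,4.4,0,0,0],[0,-0.15,4.6,0,0,0],[0,-0.15,4.8,0,0,0],[0,-0.15,4.95,0,0,0],[0,-0.15,5.05,0,0,0],[0,-0.15,5.05,0,0,0],[0,-0.15,5.05,0,0,0]],
])

```text
time: 10.03
tool_pos: [0.5923, -0.1202, 0.0637]
tcp_rot: [3.124, -0.228, 0.005]
wrist_force: [-2.2, -0.1, 3.6]
width: -0.001
```

```bash
python3 look.py 9
```

```text
10.0333 [ 0.59231591 -0.12019798  0.06369974] [-2.22723765 -0.07463363  3.63283943]
```

View pics/m9.png

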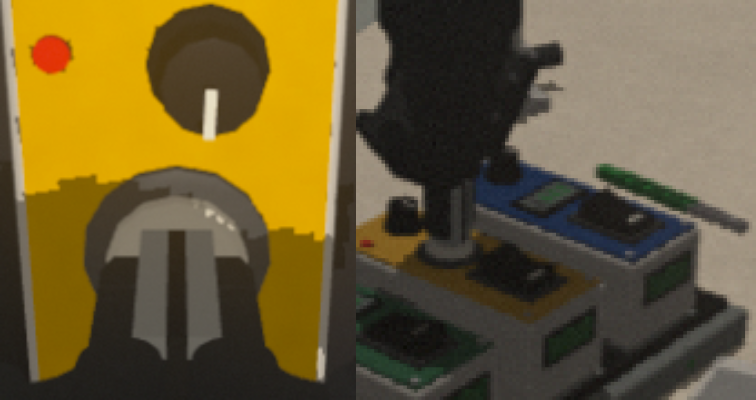

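Call:
servo_tool([
  [[0,0,0.1,0,0,0],[0,0,0.2,0,0,0],[0,0,0.2,0,0,0],[0,0,0.2,0,0,0]],
])

```text
time: 10.47
tool_pos: [0.5924, -0.1202, 0.0632]
tcp_rot: [3.124, -0.228, 0.005]
wrist_force: [-5.3, 0.2, 12.5]
width: -0.0
```

Force has climbed to 12.5 N, so the key is on its stop. Now I hold it there.

Call:
servo_tool([
  [[0,0,0.1,0,0,0],[0,0,0.1,0,0,0],[0,0,0.1,0,0,0],[0,0,0.1,0,0,0],[0,0,0.1,0,0,0],[0,0,0.1,0,0,0],[0,0,0.1,0,0,0],[0,0,0.1,0,0,0],[0,0,0.1,0,0,0],[0,0,0.1,0,0,0],[0,0,0.1,0,0,0],[0,0,0.1,0,0,0],[0,0,0.1,0,0,0],[0,0,0.1,0,0,0],[0,0,0.1,0,0,0],[0,0,0.1,0,0,0],[0,0,0.1,0,0,0],[0,0,0.1,0,0,0],[0,0,0.1,0,0,0],[0,0,0.1,0,0,0]],
])

```text
time: 12.13
tool_pos: [0.5924, -0.1203, 0.0633]
tcp_rot: [3.124, -0.228, 0.005]
wrist_force: [-3.8, 0.7, 9.2]
width: -0.001
```

Call:
servo_tool([
  [[0,0,0.1,0,0,0],[0,0,0.1,0,0,0],[0,0,0.1,0,0,0],[0,0,0.1,0,0,0],[0,0,0.1,0,0,0],[0,0,0.1,0,0,0],[0,0,0.1,0,0,0],[0,0,0.1,0,0,0],[0,0,0.1,0,0,0],[0,0,0.1,0,0,0],[0,0,0.1,0,0,0],[0,0,0.1,0,0,0]],
])

```text
time: 13.13
tool_pos: [0.5924, -0.1202, 0.0633]
tcp_rot: [3.124, -0.228, 0.005]
wrist_force: [-4.2, 0.1, 8.0]
width: -0.003
```

Call:
servo_tool([
  [[0,0,-0.5,0,0,0],[0,0,-2,0,0,0],[0,0,-5,0,0,0],[0,0,-9,0,0,0],[-2,0,-12,0,0,0],[-4,0,-15,0,0,0],[-5,0,-17,0,0,0],[-5,0,-17,0,0,0],[-5,0,-17,0,0,0],[-5,0,-17,0,0,0]],
])

```text
time: 13.97
tool_pos: [0.5424, -0.1113, 0.2321]
tcp_rot: [3.124, -0.228, 0.004]
wrist_force: [-0.3, 0.4, -0.0]
width: -0.0
```

```bash
python3 look.py 10
python3 - <<'E'
from h import *
c,s=pickle.load(open("wrist10.pkl","rb"));cv2.imwrite("pics/w10.png",cv2.resize(c["color"][40:290,90:460,::-1],None,fx=2.1,fy=2.1,interpolation=3))
d,_=pickle.load(open("side10.pkl","rb"));cv2.imwrite("pics/d10.png",cv2.resize(d["color"][170:310,250:450,::-1],None,fx=4,fy=4,interpolation=3))
E
```

```text
13.9667 [ 0.5423704  -0.11129111  0.23207888] [-0.32701215  0.36713092 -0.026009  ]
```

View pics/w10.png

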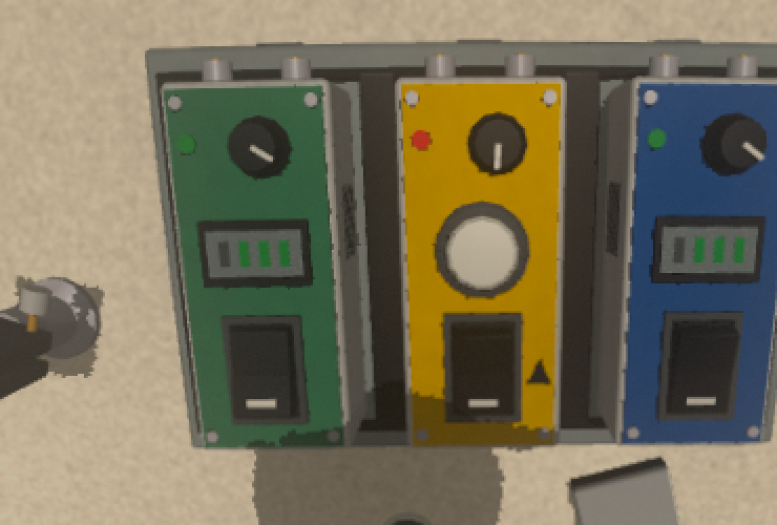

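View pics/d10.png

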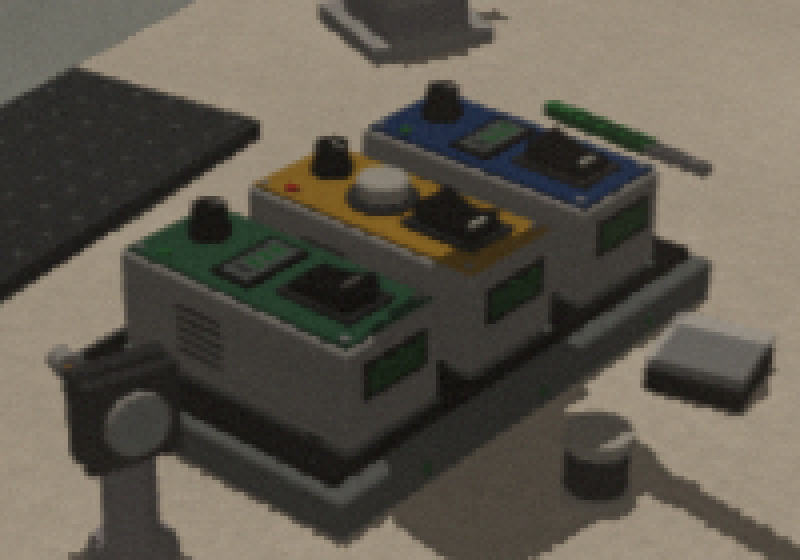

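The side view shows blue (565,150) and yellow (460,215) rockers on, with the end away from the robot raised. Green is unchanged, the key at (383,190) is up as at the start, and nothing else has moved.

```bash
python3 -c "
from workcell import finish_job
print(finish_job())"
```

```text
the job is handed in; nothing more can be done
None
```

The laser diode is brought up and the job is handed in, after about 14 s on the robot's clock. I pressed the blue rocker on, then the yellow one, each to its stop at about 8 N. I then pressed the white enable key to its stop at 8–12 N, held it for about 2.7 s and lifted clear.

**Last checks:** the final wrist and side pictures show both rockers on and the green one off. The key is up, the knob pointers look unchanged, and no module or bystander shows visible movement. Wrist force was about zero after I lifted clear. The hand-in reports no verdict, so I have no independent confirmation.

**What disagreed:**
- **Fingertip position:** the visible fingertips sit about 25–30 mm behind the reported TCP. I went down in small steps, using force and pictures instead of trusting the reported height.
- **Start pose:** the tool appeared to be inside a platform in the first pictures, so I raised it straight up before moving across. I felt no contact.

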